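# Click the nesting storage boxes together for dispatch

### The arm

A 6-joint arm with a two-finger parallel gripper is mounted at the origin on the work surface; the furniture and walls round the work are solid. World frame = base frame: x ahead of the robot, y to its left, z up, the work surface at z = 0. Lengths are in m, angles in degrees, forces in N, time in s.
With the tool pointing down it reaches from about 0.4 to 0.825 m from the base axis. Payload 7 kg.
Tool frame: the origin (TCP) lies between the finger pads; the fingertips stand 14 mm ahead of it and the grasp point (between the pads) lies 5 mm behind it; z points along the fingers, y is the line along which they close (so a half turn about z gives the same grasp; the last joint's range is limited). The gripper opens to 88 mm and grips with 3 to 60 N. Pads are 19 mm wide; open, the fingers measure 130 mm over their backs; the gripper's body (78 mm by 193 mm) begins 47 mm behind the grasp point.
Start: joints at [-57.863, 20.546, 0.682, 0, -70.136, -16.507], TCP at [0.182, -0.65, 0.241] pointing down, gripper open.
Joint ranges: [-176.03, 176.03], [-82.01, 121.73], [-58.28, 71.71], [-173.87, 95.51], [-174.79, -0.11], [-173.66, 173.66]. Speed limits (degrees/s): [136.94, 136.94, 172.46, 180, 180, 180].

### API

Orientations are given as [roll, pitch, yaw] about the fixed x, y, z axes, in that order (R = Rz(yaw) Ry(pitch) Rx(roll)).
In Python, from plant import status, cams, job gives the robot as it stands. The module is installed in compiled form; this text tells all that it offers.
- The arm moves only by the tool step_arm, never from a script. Its arguments are lists of equal length, an entry for each row: "xyz": the shift along the tool's x, y, z each as a share of 20 cm, from -1 to 1, a list of three; "yaw": the turn about the tool's z as a share of 360 degrees, from -1 to 1; "claw": the closure, from -1 (fully open) to 1 (shut). A call has 1 to 20 rows; each row is the pose to reach, as a shift and turn from the pose commanded when the call began, along the tool's axes at that moment, turning the shorter way round; what a row does not reach only later rows make up. A row lasts 1/12 s, in which the tool goes at most 41.7 mm and 7.16 degrees, less where a joint would pass 70% of its speed; a pose out of reach is approached as far as the arm can. A call with a number of a shift or a turn outside -1 to 1 is refused whole. A call with a gripper value outside its range is refused whole. The fingers move at their own pace and stop on an object; "grip_force" is the grip in N (left out, the last holds). Time passes only in rows, so rows that repeat a pose let the fingers close. It gives the time, the measured TCP pose, the force, the opening and the grip force at its end, in the units of the state.
- status.get_state(): the state, without advancing time (a new reading comes with each control period).
- cams.capture(name): name is "scene" or "top" or "wrist"; returns (picture, depth): 384x512x3 uint8, blue, green, red; 384x512 float32, m along the optical axis (not along the pixel's ray), 0 where there is no reading.
- cams.calibration(name): a dict with "mtx" (3x3 intrinsics, pixels), "camera_from_world" (4x4, takes a point from world to camera coordinates); the wrist camera has in their place "T_tool_cam" (4x4, takes a point from camera to tool coordinates, whose origin is the TCP and whose axes are the flange's). Camera axes: x right, y down, z forward; pixel columns grow to the right and rows downward; lengths in m; the calibration is good to about 2 mm. A picture is of the moment at which its call begins: read the wrist's pose just before it. calibration takes no time and is no camera call.
- job.close_job(): hands the job in; it is judged then, once.
The state is a dict: "time_s": time; "joints": joint angles; "qd": joint speeds; "joint_torque": joint torques, N m; "tcp_pos": TCP position; "eef_rot": TCP orientation; "contact_force": force on the tool from outside, world axes, zero at the start; "moment": the same for the moment, N m; "gripper_width": finger opening in m; "gripper_force": force on a finger pad.
Only numpy, scipy, OpenCV 4.12 (cv2) and the standard library are available. Lean on these libraries where they do the work, as an engineer would, in place of code of your own. Each camera call takes 0.05 s, during which the arm holds its last target. There are 200 camera calls.

### The job

Nest the three grey storage boxes into one set, largest first: press the middle-size box down into the large one until it is fully home on the floor with the large box's sprung tabs snapped over its rim, then press the small box home in the middle one the same way. Press firmly but do not force them; leave the set standing upright on the bench and the other things where they are.

Things in the scene. Friction and masses are not known exactly. Their poses are not given: they have to be found in the camera images.
- large_box: Largest of three open-topped grey plastic boxes: 170 x 120 x 60 mm outside, walls 8, floor 5, so 154 x 104 mm inside; 0.42 kg, loose. A sprung tab stands in the middle of each short end wall (see large_nose). Origin: centre of underside; x along its length, y across, z up.
- large_nose (a point): Tip of the inward nose of the large box's tab at its +x end; the other tab mirrors it. Tabs 36 mm wide; nose 4 mm proud of the wall's inner face, sloping from the rim to a flat underside 53 mm up. A box laid in the mouth stops on the noses; about 10 N on the middle of its floor spreads the tabs, it drops and they spring back over its rim. Pushed unevenly it goes in askew: then push its high end.
- medium_box: Middle-size grey box: 150 x 100 x 46 mm outside, walls 8, floor 5, so 134 x 84 mm inside; about 0.22 kg; underside bevelled 4 mm. Fits the large box lengthwise, either way round, 2 mm spare each side; first stops with its underside about 50 mm above the large box's; home at 5 mm. Tabs in its long walls; pinch it by a short wall. Origin: centre of underside; x along its length, y across, z up.
- medium_nose (a point): Tip of the nose of the middle-size box's tab in the middle of its +y long wall; the other tab mirrors it. Made like the large box's tabs; flat underside of the nose 39 mm above the box's underside. Fingers round a wall cannot follow a box into the 2 mm gap: let go while its rim stands high, then push with closed fingers on its floor.
- small_box: Smallest grey box: 130 x 80 x 32 mm outside, walls 8, floor 5, so 114 x 64 mm inside; about 0.13 kg; no tabs; underside bevelled 4 mm. Fits the middle-size box lengthwise, either way round, 2 mm spare each side; first stops with its underside about 37 mm above the middle-size box's; home at 5 mm. Pinch it by a wall. Origin: centre of underside; x along its length, y across, z up.
- tape_measure: Bystander: yellow tape measure, 64 x 75 x 37 mm, lying on the bench. Origin: under its middle.
- scissors: Bystander: red-handled scissors, 87 x 199 x 9 mm, lying flat. Origin: under their middle.
- mailer: Bystander: small brown mailer carton, 77 x 102 x 63 mm, flat on the bench. Origin: centre of the underside.
Not all that is in view belongs to the job. What is shaped like the large_box but purple is not meant.

How it is judged:
By the outcome, as a careful person would: the job done as asked, in the order asked, and still so for the second after the job is handed in, with the robot touching nothing.
It also fails if it takes over 70 s, if anything falls off the work surface, if the arm or the gripper's body presses on something with over 40 N, if the wrist force passes 120 N, or if a joint passes its speed limit or range.

## Working session

There is one attempt and no reset: what is moved stays moved. The work goes in short steps, Python scripts to look and compute and a tool call to move; the robot and the scene stay as the last step left them, time stands still between calls to the robot, and variables do not carry over. Pictures are saved under pics/ and viewed, at most 10 in all, crops included, and the job is handed in when it is done.

Besides the shell and the picture viewer there is one more tool, called after "Call:" in YAML: its name, and indented under it one key for each argument. step_arm: Moves the arm, as the interface text tells. Shift numbers are shares of 20 cm and turn numbers shares of 360 degrees, none past 1 either way. Its arguments: {"type":"object","properties":{"xyz":{"type":"array"},"yaw":{"type":"array"},"claw":{"type":"array"},"grip_force":{"type":"number"}},"required":["xyz","yaw","claw"]}

```bash
mkdir -p pics; cat > h.py <<'E'
import numpy as np,cv2
from plant import status,cams,job
from scipy.spatial.transform import Rotation as R
def T_tool():
    s=status.get_state();T=np.eye(4);T[:3,:3]=R.from_euler('xyz',s['eef_rot'],degrees=True).as_matrix();T[:3,3]=s['tcp_pos'];return T
def cap(name):
    T=T_tool();p,d=cams.capture(name);c=cams.calibration(name);K=np.array(c['mtx'])
    W=T@np.array(c['T_tool_cam']) if name=='wrist' else np.linalg.inv(np.array(c['camera_from_world']))
    v,u=np.mgrid[:384,:512];P=np.stack([(u-K[0,2])*d/K[0,0],(v-K[1,2])*d/K[1,1],d],-1)
    X=P@W[:3,:3].T+W[:3,3];X[d==0]=np.nan
    return p,d,X
E
python3 - <<'E'
from h import *
print(status.get_state())
a,_,Xt=cap('top');b,_,Xs=cap('scene')
np.savez('top.npz',p=a,X=Xt);np.savez('scene.npz',p=b,X=Xs)
cv2.imwrite('pics/top.png',cv2.resize(a,(800,600)));cv2.imwrite('pics/scene.png',cv2.resize(b,(800,600)))
E
```

```text
{'time_s': 0.0, 'joints': array([-5.78630963e+01,  2.05928684e+01,  6.33912216e-01, -2.03346016e-02,
       -7.01362972e+01, -1.65074068e+01]), 'qd': array([ 0.03003752,  0.11163541, -0.01036954,  0.07638855, -0.04642419,
       -0.00966784]), 'joint_torque': array([-1.63360477e-03, -5.82714951e+01,  2.93061233e+01,  6.99728251e+00,
        6.99762837e-03, -2.05653159e-04]), 'tcp_pos': array([ 0.18171181, -0.64959516,  0.23960687]), 'eef_rot': array([ 1.79903241e+02, -8.74006320e-03, -1.64377421e+02]), 'contact_force': array([-0.05343366, -0.522631  , -0.73856462]), 'moment': array([-0.03201735, -0.00074582,  0.03438594]), 'gripper_force': 0.0, 'gripper_width': 0.08721889698021155}
```

View pics/top.png

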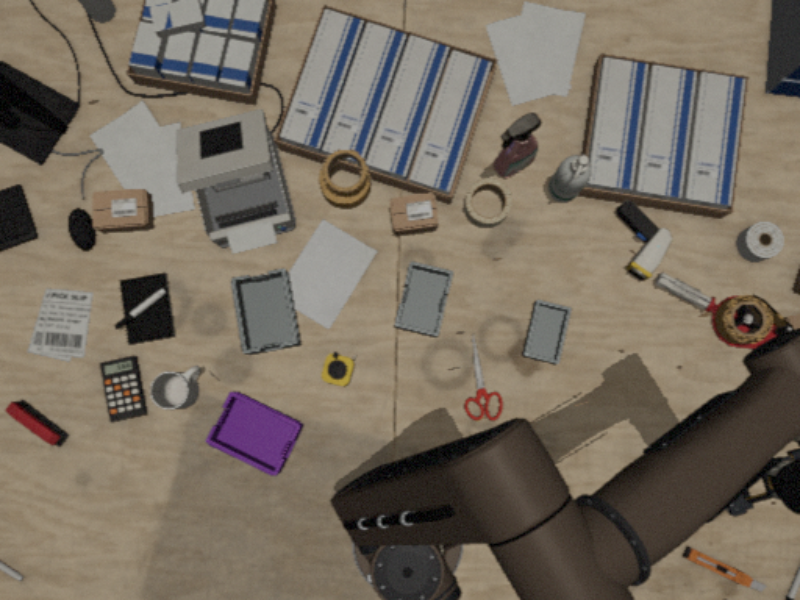

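View pics/scene.png

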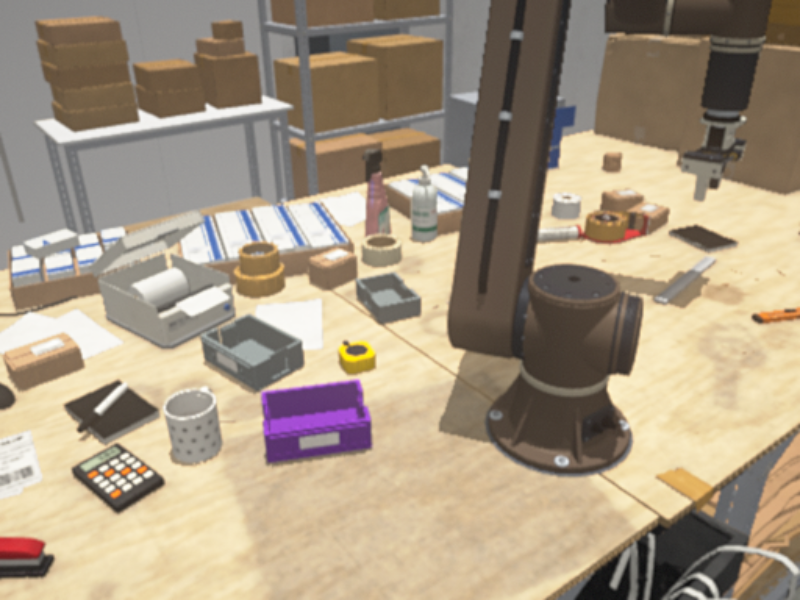

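The top view (800x600) shows three grey boxes, at (267,311), (424,299) and (546,331). The purple box at (255,432) is the decoy, and the grey printer at (235,180) is not a box. By size I take these as large, medium and small; next I measure them and check a crop.

```bash
python3 - <<'E'
from h import *
f=np.load('top.npz');p,X=f['p'],f['X']
hsv=cv2.cvtColor(p,cv2.COLOR_BGR2HSV)
for n,(u,v),h in (('large',(267,311),.06),('med',(424,299),.046),('small',(546,331),.032)):
    u,v=int(u*.64),int(v*.64)
    w=np.zeros(p.shape[:2],bool);w[v-34:v+34,u-27:u+27]=True
    m=w&(np.abs(X[...,2]-h)<.01)&(hsv[...,1]<80)
    nb,lab,st,_=cv2.connectedComponentsWithStats(m.astype(np.uint8));m=lab==1+st[1:,4].argmax()
    q=X[m][:,:2].astype(np.float32);r=cv2.minAreaRect(q*1000)
    print(n,m.sum(),r,np.median(X[m][:,2]),X[v,u], 'bench',np.nanpercentile(X[w][:,2],[2,10]))
cv2.imwrite('pics/crop.png',cv2.resize(p[155:260,130:390],(800,323),interpolation=cv2.INTER_CUBIC))
E
```

```text
large 244 ((487.8664245605469, 360.819580078125), (176.77548217773438, 78.07582092285156), 25.656856536865234) 0.057906097688430025 [0.50255594 0.32881924 0.00668245] bench [-0.00712626 -0.00402404]
med 181 ((563.651123046875, -34.03800964355469), (99.45307159423828, 91.21281433105469), 77.60697174072266) 0.04472773659438567 [ 0.53931404 -0.02680384  0.00139867] bench [-0.01322836 -0.00544367]
small 294 ((468.0058898925781, -303.83447265625), (81.03699493408203, 130.63888549804688), 77.12035369873047) 0.03077988816367161 [ 0.47352189 -0.3031232   0.00488209] bench [-0.00848813 -0.00565133]
```

View pics/crop.png

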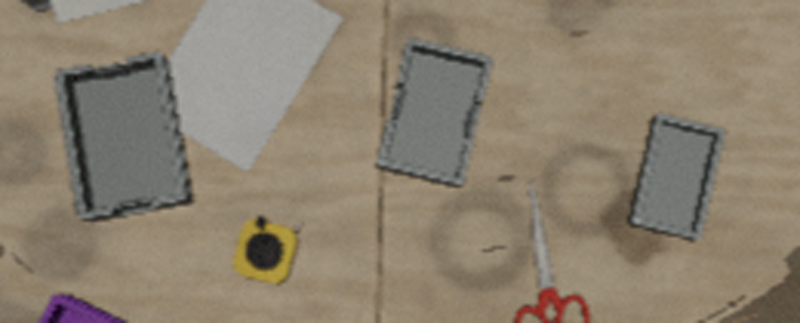

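The crop confirms the three grey open boxes, with the tabbed large box at left, then medium and small.

```bash
cat >> h.py <<'E'
def go(x,y,z,yaw=None,zero=False):
    s=status.get_state();p=np.array(s['tcp_pos']);e=s['eef_rot'];M=R.from_euler('xyz',e,degrees=True).as_matrix()
    d=M.T@(np.array([x,y,z])-p)/.2
    dy=0 if yaw is None else -((yaw-e[2]+180)%360-180)/360
    print('shift',d.round(4),'yaw',round(dy,4),'| at',p.round(4),np.round(e,2),'t',round(s['time_s'],2))
E
python3 - <<'E'
from h import *
print(cams.calibration('wrist'))
go(.468,-.304,.32,-103);go(.32,-.48,.32,-103)
E
```

```text
{'mtx': array([[321.28159987,   0.        , 260.43924602],
       [  0.        , 321.28159987, 199.70288315],
       [  0.        ,   0.        ,   1.        ]]), 'T_tool_cam': array([[ 0.00164714, -0.95669858, -0.2910758 ,  0.0801016 ],
       [ 0.99999802,  0.00125128,  0.00154612,  0.00105202],
       [-0.00111496, -0.29107777,  0.95669875, -0.14455811],
       [ 0.        ,  0.        ,  0.        ,  1.        ]])}
shift [-1.8439  1.2794 -0.3997] yaw -0.1705 | at [ 0.1817 -0.6496  0.2397] [ 1.7992e+02 -1.0000e-02 -1.6438e+02] t 0.1
shift [-0.8942  0.6312 -0.4005] yaw -0.1705 | at [ 0.1817 -0.6496  0.2397] [ 1.7992e+02 -1.0000e-02 -1.6438e+02] t 0.1
```

Call:
step_arm:
  xyz:
    - [-0.89,0.63,-0.3]
    - [-0.89,0.63,-0.3]
    - [-0.89,0.63,-0.3]
    - [-0.89,0.63,-0.3]
    - [-0.89,0.63,-0.3]
    - [-0.89,0.63,-0.3]
    - [-0.89,0.63,-0.3]
    - [-0.89,0.63,-0.3]
    - [-0.89,0.63,-0.3]
  yaw: [-0.1705,-0.1705,-0.1705,-0.1705,-0.1705,-0.1705,-0.1705,-0.1705,-0.1705]
  claw: [-1,-1,-1,-1,-1,-1,-1,-1,-1]

```text
time_s: 0.85
tcp_pos: [0.3198, -0.48, 0.3005]
eef_rot: [-180.0, 0.0, -102.5]
contact_force: [-1.1, -0.3, -0.2]
gripper_width: 0.0878
gripper_force: 0.0
```

```bash
python3 - <<'E'
from h import *
go(.48,-.29,.25,-103)
E
```

```text
shift [-1.1007 -0.5762  0.253 ] yaw 0.0014 | at [ 0.3198 -0.48    0.3005] [-1.8000e+02  1.0000e-02 -1.0251e+02] t 0.85
```

Call:
step_arm:
  xyz:
    - [-1,-0.58,0.25]
    - [-1,-0.58,0.25]
    - [-1,-0.58,0.25]
    - [-1,-0.58,0.25]
    - [-1,-0.58,0.25]
    - [-1,-0.58,0.25]
    - [-1,-0.58,0.25]
    - [-1,-0.58,0.25]
    - [-1,-0.58,0.25]
  yaw: [0,0,0,0,0,0,0,0,0]
  claw: [-1,-1,-1,-1,-1,-1,-1,-1,-1]

```text
time_s: 1.6
tcp_pos: [0.4771, -0.3118, 0.2504]
eef_rot: [180.0, -0.0, -102.9]
contact_force: [-0.8, 0.3, 0.1]
gripper_width: 0.0875
gripper_force: 0.0
```

```bash
cat >> h.py <<'E'
def rect(name,cx,cy,h,rad=.11,L=None,save=None,tol=.006):
    p,d,X=cap(name)
    m=(np.hypot(X[...,0]-cx,X[...,1]-cy)<rad)&(np.abs(X[...,2]-h)<tol)
    nb,lab,st,_=cv2.connectedComponentsWithStats(m.astype(np.uint8));k=[i for i in range(1,nb) if st[i,4]>40]
    m=np.isin(lab,k);q=X[m][:,:2];(c,(w,l),a)=cv2.minAreaRect((q*1000).astype(np.float32))
    if w>l: w,l,a=l,w,a-90
    ang=a+90; ang=(ang+90)%180-90
    print('centre',np.round(c,1),'size',round(l,1),round(w,1),'long-axis yaw',round(ang,2),'z',np.median(X[m][:,2]).round(4),'n',m.sum(),'bbox px',[np.where(m.any(0))[0][[0,-1]],np.where(m.any(1))[0][[0,-1]]])
    if save:
        p=p.copy();p[m]=(0,0,255);cv2.imwrite('pics/'+save,p)
    return p,d,X,m
E
python3 - <<'E'
from h import *
rect('wrist',.468,-.304,.032,save='small.png')
go(.55,-.04,.25,-103)
E
```

```text
centre [ 464.2 -300.4] size 130.0 80.2 long-axis yaw -12.74 z 0.0322 n 2565 bbox px [array([215, 329]), array([145, 212])]
shift [-1.4087 -0.0497  0.0029] yaw -0.0 | at [ 0.4769 -0.3123  0.2506] [ 179.99   -0.   -103.01] t 1.65
```

View pics/small.png

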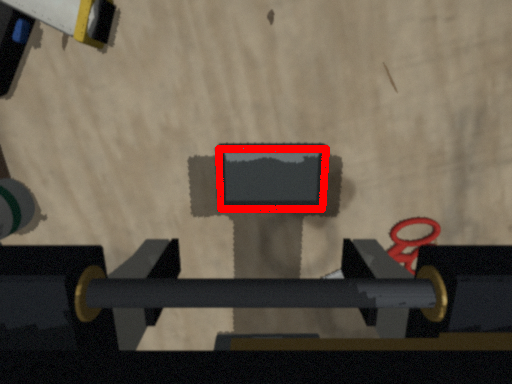

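The small box is outlined at (215-329,145-212), and its 130 x 80 mm size matches. Next, the medium box.

Call:
step_arm:
  xyz:
    - [-1,-0.04,0]
    - [-1,-0.04,0]
    - [-1,-0.04,0]
    - [-1,-0.04,0]
    - [-1,-0.04,0]
    - [-1,-0.04,0]
  yaw: [0,0,0,0,0,0]
  claw: [-1,-1,-1,-1,-1,-1]

```text
time_s: 2.15
tcp_pos: [0.5311, -0.1157, 0.2511]
eef_rot: [-179.9, 0.1, -102.9]
contact_force: [0.4, -0.4, -0.6]
gripper_width: 0.0874
gripper_force: 0.0
```

Call:
step_arm:
  xyz:
    - [-0.41,0,0]
    - [-0.41,0,0]
    - [-0.41,0,0]
    - [-0.41,0,0]
  yaw: [0,0,0,0]
  claw: [-1,-1,-1,-1]

```text
time_s: 2.48
tcp_pos: [0.5487, -0.0384, 0.2508]
eef_rot: [-180.0, 0.0, -102.9]
contact_force: [0.3, -1.0, 0.1]
gripper_width: 0.0875
gripper_force: 0.0
```

```bash
python3 - <<'E'
from h import *
rect('wrist',.545,-.033,.046,save='med.png')
go(.52,.18,.28,-83)
E
```

```text
centre [530.7 -23.8] size 150.3 100.1 long-axis yaw -12.14 z 0.0461 n 3060 bbox px [array([209, 346]), array([139, 226])]
shift [-1.0371  0.3843 -0.1463] yaw -0.0555 | at [ 0.5483 -0.0394  0.2507] [-179.99   -0.   -102.97] t 2.53
```

Call:
step_arm:
  xyz:
    - [-1,0.38,-0.15]
    - [-1,0.38,-0.15]
    - [-1,0.38,-0.15]
    - [-1,0.38,-0.15]
    - [-1,0.38,-0.15]
    - [-1,0.38,-0.15]
    - [-1,0.38,-0.15]
  yaw: [-0.056,-0.056,-0.056,-0.056,-0.056,-0.056,-0.056]
  claw: [-1,-1,-1,-1,-1,-1,-1]

```text
time_s: 3.12
tcp_pos: [0.5195, 0.1738, 0.2811]
eef_rot: [-180.0, 0.0, -82.8]
contact_force: [-0.3, 0.2, 1.1]
gripper_width: 0.0876
gripper_force: 0.0
```

Call:
step_arm:
  xyz:
    - [-0.65,0.1,0]
    - [-0.65,0.1,0]
    - [-0.65,0.1,0]
    - [-0.65,0.1,0]
    - [-0.65,0.1,0]
    - [-0.65,0.1,0]
  yaw: [0,0,0,0,0,0]
  claw: [-1,-1,-1,-1,-1,-1]

```text
time_s: 3.62
tcp_pos: [0.4838, 0.2979, 0.2803]
eef_rot: [180.0, -0.0, -82.9]
contact_force: [-1.0, 0.1, 0.5]
gripper_width: 0.0877
gripper_force: 0.0
```

```bash
python3 - <<'E'
from h import *
rect('wrist',.497,.33,.06,save='large.png')
# pinch point: medium -x end wall (near) and far
for c,yaw,s in ((np.array([.5307,-.0238]),-12.14,1),):
    u=np.array([np.cos(np.radians(yaw)),np.sin(np.radians(yaw))])
    for k in(1,-1): print('pinch',(c+k*.071*u).round(4))
go(.54,.14,.25,-102.14)
E
```

```text
centre [494.2 325.5] size 170.2 127.1 long-axis yaw 11.97 z 0.06 n 3821 bbox px [array([169, 320]), array([134, 245])]
pinch [ 0.6001 -0.0387]
pinch [ 0.4613 -0.0089]
shift [ 0.8164 -0.1815  0.1523] yaw 0.0534 | at [0.4839 0.2976 0.2804] [ 1.7997e+02 -3.0000e-02 -8.2920e+01] t 3.67
```

View pics/large.png

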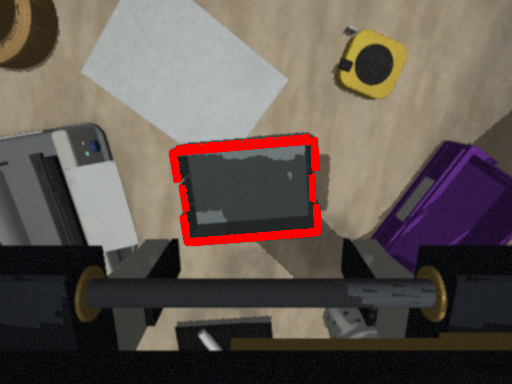

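The large box is outlined at (170-320,134-245), with both tabs visible at mid-ends. The rectangle fit is slightly skewed, because 127 mm wide is not the true 120, so I refit with the known size.

```bash
cat >> h.py <<'E'
from scipy.optimize import minimize
def fit(name,cx,cy,h,L,W,yaw0,rad=.11,tol=.006,t=.008,save=None):
    "known-size rim outline fit: points on rim ring; minimise distance to the wall mid-line rectangle"
    p,d,X=cap(name);m=(np.hypot(X[...,0]-cx,X[...,1]-cy)<rad)&(np.abs(X[...,2]-h)<tol)
    q=X[m][:,:2]; a,b=(L-t)/2,(W-t)/2
    def res(v):
        c,s=np.cos(v[2]),np.sin(v[2]);e=q-v[:2];e=np.stack([c*e[:,0]+s*e[:,1],-s*e[:,0]+c*e[:,1]],1)
        g=np.abs(e)-[a,b];dist=np.where((g<0).all(1),-g.max(1),np.hypot(*np.maximum(g,0).T))
        return dist
    f=lambda v:np.minimum(res(v),.012).mean()*1e3
    r=min((minimize(f,[cx,cy,np.radians(y)],method='Nelder-Mead',options=dict(initial_simplex=np.array([cx,cy,np.radians(y)])+np.array([[0,0,0],[.01,0,0],[0,.01,0],[0,0,.05]]),maxiter=400)) for y in (yaw0-5,yaw0,yaw0+5)),key=lambda r:r.fun)
    print('fit',r.x[:2].round(4),'yaw',np.degrees(r.x[2]).round(2),'mean mm',round(r.fun,2),'z',np.median(X[m][:,2]).round(4),m.sum())
    if save: p=p.copy();p[m]=(0,0,255);cv2.imwrite('pics/'+save,p)
    return r.x,p,X
E
python3 - <<'E'
from h import *
fit('wrist',.494,.3255,.06,.17,.12,8)
E
```

```text
fit [0.4941 0.3238] yaw 12.02 mean mm 2.82 z 0.0599 3809
```

```bash
python3 - <<'E'
from h import *
p,d,X=cap('wrist');np.savez('large.npz',p=p,X=X)
for tol in(.003,.006):
    m=(np.hypot(X[...,0]-.494,X[...,1]-.3238)<.11)&(np.abs(X[...,2]-.06)<tol)
    q=X[m][:,:2]-[.4941,.3238]
    for y in (6,9,12):
        c,s=np.cos(np.radians(y)),np.sin(np.radians(y));e=np.stack([c*q[:,0]+s*q[:,1],-s*q[:,0]+c*q[:,1]],1)*1e3
        print(tol,y,'ext',np.percentile(e,[.3,99.7],axis=0).round(1).tolist())
        for ax,sg in((0,1),(0,-1),(1,1),(1,-1)):
            k=(e[:,ax]*sg>(70,45)[ax])&(np.abs(e[:,1-ax])<(45,65)[ax]) 
            f=np.polyfit(e[k,1-ax],e[k,ax],1);print('  edge',ax,sg,'mean',e[k,ax].mean().round(1),'slope deg',np.degrees(f[0]).round(2),k.sum(),'z',np.mean(X[m][k][:,2]).round(4))
E
```

```text
0.003 6 ext [[-88.0, -65.4], [89.1, 67.8]]
  edge 0 1 mean 80.6 slope deg -5.86 442 z 0.06
  edge 0 -1 mean -79.8 slope deg -6.64 400 z 0.0601
  edge 1 1 mean 57.0 slope deg 6.1 709 z 0.0602
  edge 1 -1 mean -55.1 slope deg 6.02 842 z 0.0602
0.003 9 ext [[-86.0, -61.9], [87.2, 64.4]]
  edge 0 1 mean 80.2 slope deg -3.57 415 z 0.0599
  edge 0 -1 mean -79.4 slope deg -3.3 405 z 0.0601
  edge 1 1 mean 56.8 slope deg 3.09 705 z 0.0602
  edge 1 -1 mean -54.8 slope deg 3.09 845 z 0.0602
0.003 12 ext [[-84.3, -58.6], [85.1, 61.4]]
  edge 0 1 mean 79.9 slope deg -0.23 412 z 0.0599
  edge 0 -1 mean -79.3 slope deg 0.12 410 z 0.0601
  edge 1 1 mean 56.8 slope deg 0.03 706 z 0.0602
  edge 1 -1 mean -54.7 slope deg 0.05 839 z 0.0602
0.006 6 ext [[-87.9, -67.8], [88.9, 69.4]]
  edge 0 1 mean 79.7 slope deg -6.46 543 z 0.0592
  edge 0 -1 mean -79.0 slope deg -6.98 476 z 0.0594
  edge 1 1 mean 57.3 slope deg 6.13 892 z 0.0593
  edge 1 -1 mean -56.7 slope deg 5.97 1203 z 0.0588
0.006 9 ext [[-86.0, -64.6], [86.9, 66.9]]
  edge 0 1 mean 79.3 slope deg -3.86 516 z 0.0591
  edge 0 -1 mean -78.7 slope deg -3.43 482 z 0.0594
  edge 1 1 mean 57.1 slope deg 3.14 890 z 0.0592
  edge 1 -1 mean -56.4 slope deg 3.03 1206 z 0.0588
0.006 12 ext [[-84.3, -61.8], [85.0, 64.5]]
  edge 0 1 mean 79.1 slope deg -0.3 513 z 0.0591
  edge 0 -1 mean -78.7 slope deg 0.19 487 z 0.0594
  edge 1 1 mean 57.1 slope deg 0.11 887 z 0.0593
  edge 1 -1 mean -56.3 slope deg 0.05 1196 z 0.0587
```

```bash
python3 - <<'E'
from h import *
go(.4613,.12,.17,-102.14)
E
```

```text
shift [0.8672 0.2213 0.5533] yaw 0.0533 | at [0.484  0.2976 0.2806] [ 1.800e+02 -1.000e-02 -8.296e+01] t 3.77
```

Call:
step_arm:
  xyz:
    - [0.87,0.22,0.55]
    - [0.87,0.22,0.55]
    - [0.87,0.22,0.55]
    - [0.87,0.22,0.55]
    - [0.87,0.22,0.55]
    - [0.87,0.22,0.55]
    - [0.87,0.22,0.55]
  yaw: [0.0533,0.0533,0.0533,0.0533,0.0533,0.0533,0.0533]
  claw: [0,0,0,0,0,0,0]

```text
time_s: 4.35
tcp_pos: [0.4604, 0.118, 0.1697]
eef_rot: [179.9, -0.1, -102.3]
contact_force: [0.2, -0.0, 1.9]
gripper_width: 0.0472
gripper_force: 0.0
```

```bash
python3 - <<'E'
from h import *
go(.4613,-.0089,.1,-102.14);go(.4613,-.0089,.034,-102.14)
E
```

```text
shift [ 0.6185 -0.1396  0.3495] yaw -0.0003 | at [0.4604 0.118  0.1697] [ 1.7992e+02 -9.0000e-02 -1.0226e+02] t 4.35
shift [ 0.618  -0.1401  0.6795] yaw -0.0003 | at [0.4604 0.118  0.1697] [ 1.7992e+02 -9.0000e-02 -1.0226e+02] t 4.35
```

Call:
step_arm:
  xyz:
    - [0.62,-0.14,0.35]
    - [0.62,-0.14,0.35]
    - [0.62,-0.14,0.35]
    - [0.62,-0.14,0.35]
    - [0.62,-0.14,0.35]
    - [0.62,-0.14,0.35]
    - [0.62,-0.14,0.35]
  yaw: [0,0,0,0,0,0,0]
  claw: [0.1,0.1,0.1,0.1,0.1,0.1,0.1]

```text
time_s: 4.93
tcp_pos: [0.4642, -0.0053, 0.1015]
eef_rot: [-179.9, 0.0, -102.0]
contact_force: [-0.1, 1.0, 0.5]
gripper_width: 0.0395
gripper_force: 0.0
```

```bash
python3 - <<'E'
from h import *
go(.4613,-.0089,.034,-102.14)
E
```

```text
shift [0.021  0.0111 0.3373] yaw 0.0003 | at [ 0.4642 -0.0053  0.1015] [-1.7990e+02  5.0000e-02 -1.0204e+02] t 4.93
```

Call:
step_arm:
  xyz:
    - [0.02,0.01,0.1]
    - [0.02,0.01,0.2]
    - [0.02,0.01,0.33]
    - [0.02,0.01,0.33]
    - [0.02,0.01,0.33]
  yaw: [0,0,0,0,0]
  claw: [0.1,0.1,0.1,0.1,0.1]

```text
time_s: 5.35
tcp_pos: [0.4602, -0.0085, 0.0347]
eef_rot: [179.9, -0.1, -101.9]
contact_force: [0.7, -0.0, 0.1]
gripper_width: 0.0395
gripper_force: 0.0
```

Call:
step_arm:
  xyz:
    - [0,0,0]
    - [0,0,0]
    - [0,0,0]
    - [0,0,0]
    - [0,0,0]
  yaw: [0,0,0,0,0]
  claw: [1,1,1,1,1]
  grip_force: 40

```text
time_s: 5.77
tcp_pos: [0.4607, -0.009, 0.0353]
eef_rot: [-179.9, 0.1, -102.0]
contact_force: [2.3, 0.1, 1.0]
gripper_width: 0.0118
gripper_force: 1.2
```

Call:
step_arm:
  xyz:
    - [0,0,0]
    - [0,0,0]
    - [0,0,0]
    - [0,0,0]
    - [0,0,-0.1]
    - [0,0,-0.2]
    - [0,0,-0.35]
    - [0,0,-0.5]
    - [0,0,-0.65]
    - [0,0,-0.65]
    - [0,0,-0.65]
  yaw: [0,0,0,0,0,0,0,0,0,0,0]
  claw: [1,1,1,1,1,1,1,1,1,1,1]

```text
time_s: 6.68
tcp_pos: [0.4604, -0.009, 0.1657]
eef_rot: [-179.9, 0.1, -102.0]
contact_force: [-0.1, 0.5, -4.7]
gripper_width: 0.0075
gripper_force: 40.0
```

```bash
python3 - <<'E'
from h import *
s=status.get_state();print(s['gripper_width'],s['gripper_force'])
u=np.array([np.cos(np.radians(12)),np.sin(np.radians(12))]);g=np.array([.4942,.3253])-.071*u;print(g)
go(*(g+[0.0,-.16]),.17,-78)
E
```

```text
0.007456597592742568 39.9991911649704
[0.42475152 0.31053827]
shift [-0.7428  0.3409 -0.0208] yaw -0.0668 | at [ 0.4604 -0.009   0.1657] [-1.7988e+02  1.2000e-01 -1.0204e+02] t 6.68
```

Call:
step_arm:
  xyz:
    - [-0.1,0.05,0]
    - [-0.25,0.1,0]
    - [-0.4,0.18,0]
    - [-0.55,0.25,0]
    - [-0.66,0.3,0]
    - [-0.74,0.34,0]
    - [-0.74,0.34,0]
    - [-0.74,0.34,0]
  yaw: [-0.01,-0.02,-0.035,-0.05,-0.06,-0.067,-0.067,-0.067]
  claw: [1,1,1,1,1,1,1,1]

```text
time_s: 7.35
tcp_pos: [0.4231, 0.1497, 0.1629]
eef_rot: [179.8, -0.1, -77.8]
contact_force: [0.5, -1.1, -2.7]
gripper_width: 0.0079
gripper_force: 40.0
```

```bash
python3 - <<'E'
from h import *
go(.4247,.3105,.17,-78)
E
```

```text
shift [-0.7841 -0.1772 -0.0374] yaw 0.0005 | at [0.4231 0.1497 0.1629] [ 1.7981e+02 -8.0000e-02 -7.7820e+01] t 7.35
```

Call:
step_arm:
  xyz:
    - [-0.1,-0.02,0]
    - [-0.25,-0.06,0]
    - [-0.4,-0.09,0]
    - [-0.55,-0.13,0]
    - [-0.68,-0.16,0]
    - [-0.78,-0.18,0]
    - [-0.78,-0.18,0]
    - [-0.78,-0.18,0]
    - [-0.78,-0.18,0]
    - [-0.78,-0.18,0]
  yaw: [0,0,0,0,0,0,0,0,0,0]
  claw: [1,1,1,1,1,1,1,1,1,1]

```text
time_s: 8.18
tcp_pos: [0.4267, 0.3084, 0.1642]
eef_rot: [179.9, -0.0, -78.0]
contact_force: [-0.1, -0.1, -2.3]
gripper_width: 0.0078
gripper_force: 40.0
```

```bash
python3 - <<'E'
from h import *
go(.4247,.3105,.126,-78)
p,d,X=cap('wrist');np.savez('a.npz',p=p,X=X);cv2.imwrite('pics/a.png',p)
# medium rim in hand: points by height above 0.1 within box area
m=(np.hypot(X[...,0]-.4942,X[...,1]-.3253)<.105)&(X[...,2]>.145)&(X[...,2]<.20)
q=X[m];A=np.c_[q[:,:2]-[.4942,.3253],np.ones(len(q))]
print(m.sum(),np.percentile(q[:,2],[1,10,50,90,99]).round(4))
print(cv2.minAreaRect((q[:,:2]*1000).astype(np.float32)))
E
```

```text
shift [-0.0125  0.0077  0.1908] yaw 0.0001 | at [0.4267 0.3084 0.1642] [ 1.7994e+02 -4.0000e-02 -7.7970e+01] t 8.18
14877 [0.1455 0.1496 0.1712 0.1758 0.1969]
((483.96331787109375, 320.1611022949219), (158.70028686523438, 97.75727844238281), 12.088844299316406)
```

View pics/a.png

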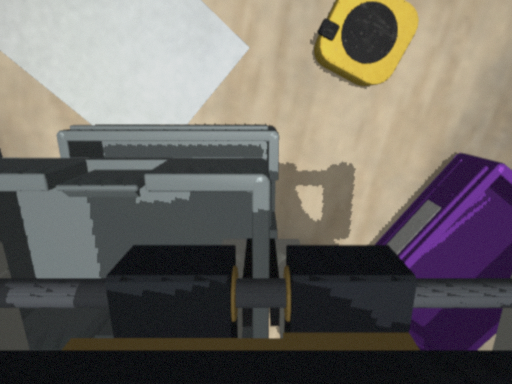

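The wrist view shows the medium box held by its near wall at (265,230), level above the large box, whose -y long wall is at v≈130. I measure the held box's edges in the large-box frame.

```bash
cat >> h.py <<'E'
def edges(X,c,yaw,zlo,zhi,xr,yr):
    "points of a height band in a box frame, mm; outer -y edge as line over x, -x edge as line over y"
    t=np.radians(yaw);q=X[(X[...,2]>zlo)&(X[...,2]<zhi)];e=q[:,:2]-c
    e=np.stack([np.cos(t)*e[:,0]+np.sin(t)*e[:,1],-np.sin(t)*e[:,0]+np.cos(t)*e[:,1]],1)*1e3
    k=(e[:,0]>xr[0])&(e[:,0]<xr[1])&(e[:,1]>yr[0])&(e[:,1]<yr[1]);return e[k],q[k,2]
def line(e,z,ax,lo,hi,n=8):
    b=np.linspace(lo,hi,n+1);P=[]
    for i in range(n):
        k=(e[:,ax]>b[i])&(e[:,ax]<b[i+1])
        if k.sum()>8:P.append(((b[i]+b[i+1])/2,np.percentile(e[k,1-ax],2),z[k].mean()*1e3))
    P=np.array(P);f=np.polyfit(P[:,0],P[:,1],1);g=np.polyfit(P[:,0],P[:,2],1)
    print('edge at 0: %.1f mm, slope %.2f deg; z %.1f slope %.2f deg'%(f[1],np.degrees(f[0]),g[1],np.degrees(g[0])),P[:,1].round(1))
E
python3 - <<'E'
from h import *
X=np.load('a.npz')['X'];c=np.array([.4942,.3253])
e,z=edges(X,c,12,.168,.182,(-90,60),(-60,-30));print(len(e));line(e,z,0,-65,30)
e,z=edges(X,c,12,.168,.182,(-90,-60),(-60,-10));line(e,z,1,-45,-15,4)
e,z=edges(X,c,12,.056,.064,(-90,90),(-75,-40));line(e,z,0,-75,75)
E
```

```text
5511
edge at 0: -48.8 mm, slope 2.68 deg; z 173.2 slope -1.46 deg [-51.6 -51.6 -51.5 -51.5 -46.6 -46.5 -46.5 -51.4]
edge at 0: -74.8 mm, slope -0.58 deg; z 175.0 slope -0.39 deg [-74.4 -74.5 -74.6 -74.6]
edge at 0: -61.4 mm, slope 0.23 deg; z 60.1 slope -0.00 deg [-61.8 -61.8 -61.  -61.3 -61.1 -61.1 -61.6 -61.1]
```

Alignment is within about 0.5 mm in both axes and 0.2° in yaw, so I descend straight.

Call:
step_arm:
  xyz:
    - [0,0,0.08]
    - [0,0,0.16]
    - [0,0,0.24]
    - [0,0,0.3]
    - [0,0,0.34]
    - [0,0,0.37]
    - [0,0,0.38]
    - [0,0,0.38]
    - [0,0,0.38]
  yaw: [0,0,0,0,0,0,0,0,0]
  claw: [1,1,1,1,1,1,1,1,1]

```text
time_s: 8.98
tcp_pos: [0.4273, 0.31, 0.0891]
eef_rot: [-180.0, 0.0, -77.9]
contact_force: [0.4, 0.3, -2.8]
gripper_width: 0.0076
gripper_force: 40.0
```

```bash
python3 - <<'E'
from h import *
go(.4267,.3084,.0842,-78);p,d,X=cap('wrist');np.savez('b.npz',p=p,X=X);c=np.array([.4942,.3253])
e,z=edges(X,c,12,.09,.104,(-90,60),(-60,-30));print(len(e));line(e,z,0,-65,30)
e,z=edges(X,c,12,.09,.104,(-90,-60),(-60,-10));line(e,z,1,-45,-15,4)
e,z=edges(X,c,12,.056,.064,(-90,90),(-75,-52));line(e,z,0,-75,75)
E
```

```text
shift [0.0072 0.0046 0.0247] yaw 0.0003 | at [0.4273 0.31   0.0891] [-1.7996e+02  3.0000e-02 -7.7900e+01] t 8.98
5840
edge at 0: -47.3 mm, slope 2.76 deg; z 97.6 slope -1.64 deg [-50.2 -50.1 -50.1 -50.  -45.  -45.  -45.  -49.9]
edge at 0: -74.0 mm, slope -0.68 deg; z 100.1 slope -0.12 deg [-73.5 -73.6 -73.7 -73.8]
edge at 0: -61.7 mm, slope 0.36 deg; z 60.0 slope -0.03 deg [-62.1 -61.6 -62.  -62.  -61.4 -61.8 -61.2 -61.2]
```

Call:
step_arm:
  xyz:
    - [0.008,0.005,0]
    - [0.008,0.005,0]
    - [0.008,0.005,0.01]
    - [0.008,0.005,0.018]
    - [0.008,0.005,0.018]
    - [0.008,0.005,0.018]
  yaw: [0,0,0,0,0,0]
  claw: [1,1,1,1,1,1]

```text
time_s: 9.53
tcp_pos: [0.4268, 0.3085, 0.0854]
eef_rot: [-179.9, 0.0, -77.9]
contact_force: [0.8, 0.7, 1.8]
gripper_width: 0.0077
gripper_force: 40.0
```

```bash
python3 - <<'E'
from h import *
go(.4267,.3084,.0842,-78);p,d,X=cap('wrist');np.savez('b.npz',p=p,X=X);c=np.array([.4942,.3253])
e,z=edges(X,c,12,.085,.104,(-90,60),(-60,-30));print(len(e));line(e,z,0,-65,-15,4)
e,z=edges(X,c,12,.085,.104,(-90,-60),(-60,-10));line(e,z,1,-45,-15,4)
e,z=edges(X,c,12,.056,.064,(-90,90),(-75,-52));line(e,z,0,-75,75)
E
```

```text
shift [0.0006 0.0005 0.006 ] yaw 0.0003 | at [0.4268 0.3085 0.0854] [-1.7993e+02  4.0000e-02 -7.7880e+01] t 9.53
6141
edge at 0: -51.2 mm, slope 0.27 deg; z 94.4 slope -0.92 deg [-51.5 -51.5 -51.4 -51.3]
edge at 0: -74.4 mm, slope 0.28 deg; z 96.5 slope 0.15 deg [-74.7 -74.4 -74.5 -74.6]
edge at 0: -61.3 mm, slope 0.20 deg; z 60.0 slope -0.12 deg [-61.7 -61.7 -60.5 -61.6 -61.5 -61.5 -60.  -61.8]
```

Call:
step_arm:
  xyz:
    - [0,0,0]
    - [0,0,0]
    - [0,0,0]
    - [0,0,0]
    - [0,0,-0.1]
    - [0,0,-0.2]
    - [0,0,-0.3]
    - [-0.003,-0.1,-0.3]
    - [-0.005,-0.25,-0.3]
    - [-0.005,-0.35,-0.3]
    - [-0.005,-0.35,-0.3]
    - [-0.005,-0.35,-0.3]
    - [-0.005,-0.35,-0.3]
    - [-0.005,-0.35,-0.3]
  yaw: [0,0,0,0,0,0,0,0,0,0,0,0,0,0]
  claw: [0.4,0.4,0.4,0.4,0.4,0.4,0.4,1,1,1,1,1,1,1]

```text
time_s: 10.75
tcp_pos: [0.4938, 0.3233, 0.1448]
eef_rot: [180.0, -0.0, -77.9]
contact_force: [0.8, -0.3, 0.5]
gripper_width: 0.0007
gripper_force: 0.0
```

```bash
python3 - <<'E'
from h import *
s=status.get_state();print(s['contact_force'],s['gripper_width'])
go(.4942,.3253,.072,-78);p,d,X=cap('wrist');np.savez('b.npz',p=p,X=X);c=np.array([.4942,.3253])
e,z=edges(X,c,12,.085,.104,(-90,90),(-60,-30));print(len(e));line(e,z,0,-70,70,10)
e,z=edges(X,c,12,.085,.104,(-90,-60),(-60,-10));line(e,z,1,-45,-15,4)
e,z=edges(X,c,12,.056,.064,(-90,90),(-75,-52));line(e,z,0,-75,75)
E
```

```text
[ 0.7731966  -0.29483852  0.48155236] 0.0007203550188512604
shift [-0.0095 -0.0042  0.3639] yaw 0.0003 | at [0.4938 0.3233 0.1448] [ 1.7996e+02 -2.0000e-02 -7.7890e+01] t 10.75
4284
edge at 0: -50.4 mm, slope 0.13 deg; z 95.0 slope 0.17 deg [-51.5 -51.5 -51.5 -51.4 -46.4 -46.4 -51.3 -51.3 -51.3 -51.2]
edge at 0: -74.1 mm, slope 0.25 deg; z 94.2 slope -1.48 deg [-74.2 -74.3 -74.1 -74.1]
edge at 0: -61.8 mm, slope 0.22 deg; z 60.0 slope 0.01 deg [-62.1 -62.1 -62.  -61.9 -61.4 -61.8 -61.7 -61.7]
```

Call:
step_arm:
  xyz:
    - [-0.005,-0.003,0.15]
    - [-0.005,-0.003,0.28]
    - [-0.005,-0.003,0.35]
    - [-0.005,-0.003,0.365]
    - [-0.005,-0.003,0.365]
  yaw: [0,0,0,0,0]
  claw: [1,1,1,1,1]

```text
time_s: 11.22
tcp_pos: [0.4942, 0.3244, 0.0714]
eef_rot: [179.9, -0.1, -77.9]
contact_force: [-0.4, 0.1, 1.1]
gripper_width: 0.0005
gripper_force: 0.0
```

Call:
step_arm:
  xyz:
    - [0,0,0.01]
    - [0,0,0.02]
    - [0,0,0.03]
    - [0,0,0.03]
  yaw: [0,0,0,0]
  claw: [1,1,1,1]

```text
time_s: 11.55
tcp_pos: [0.495, 0.325, 0.0664]
eef_rot: [-180.0, 0.0, -77.9]
contact_force: [-0.6, -0.3, 0.1]
gripper_width: -0.0001
gripper_force: 0.0
```

Call:
step_arm:
  xyz:
    - [0,0,0.01]
    - [0,0,0.02]
    - [0,0,0.02]
    - [0,0,0.02]
  yaw: [0,0,0,0]
  claw: [1,1,1,1]

```text
time_s: 11.88
tcp_pos: [0.4948, 0.3246, 0.0618]
eef_rot: [180.0, -0.0, -77.9]
contact_force: [-0.1, -0.0, -0.6]
gripper_width: 0.0003
gripper_force: 0.0
```

Call:
step_arm:
  xyz:
    - [0,0,0.01]
    - [0,0,0.02]
    - [0,0,0.02]
    - [0,0,0.02]
  yaw: [0,0,0,0]
  claw: [1,1,1,1]

```text
time_s: 12.22
tcp_pos: [0.4948, 0.3247, 0.0577]
eef_rot: [180.0, -0.0, -77.9]
contact_force: [-0.0, -0.3, -0.9]
gripper_width: 0.0006
gripper_force: 0.0
```

```bash
python3 - <<'E'
from h import *
p,d,X=cap('wrist');c=np.array([.4942,.3253])
e,z=edges(X,c,12,.0,.12,(-95,95),(-48,-20))
k=(np.abs(e[:,0])>30);print(np.histogram(z,bins=np.arange(0,.12,.01)))
cv2.imwrite('pics/c.png',p)
E
```

```text
(array([   0,    0,    5, 1917, 2765, 2209, 1676, 3232, 2061, 2762,    7]), array([0.  , 0.01, 0.02, 0.03, 0.04, 0.05, 0.06, 0.07, 0.08, 0.09, 0.1 ,
       0.11]))
```

View pics/c.png

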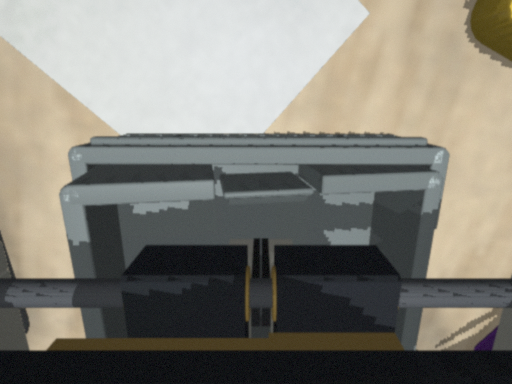

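```bash
python3 - <<'E'
from h import *
p,d,X=cap('wrist');c=np.array([.4942,.3253])
e,z=edges(X,c,12,.0,.12,(-95,95),(-70,70))
for a,b in((-65,-35),(-35,-10),(10,35),(35,65)):
  for y in range(-46,50,6):
    k=(e[:,0]>a)&(e[:,0]<b)&(e[:,1]>y)&(e[:,1]<y+6)
    if k.sum()>10: print((a,b),y,np.percentile(z[k]*1e3,[2,50,98]).round(1),k.sum())
E
```

```text
(-65, -35) -46 [71.9 74.8 77.6] 376
(-65, -35) -34 [30.6 33.9 41.2] 372
(-65, -35) -28 [30.5 33.7 40.5] 604
(-65, -35) -22 [30.5 33.6 40.1] 588
(-65, -35) -16 [30.5 33.7 39.5] 584
(-65, -35) -10 [30.5 33.7 40.4] 552
(-65, -35) -4 [30.5 33.3 36.9] 313
(-35, -10) -46 [45.6 78.3 81.8] 562
(-35, -10) -40 [ 37.8 117.5 119.9] 636
(-35, -10) -34 [35.2 36.7 38.8] 139
(-35, -10) -28 [35.5 38.  40.7] 477
(-35, -10) -22 [35.5 38.  40.8] 474
(-35, -10) -16 [35.4 38.5 55.6] 526
(-35, -10) -10 [35.4 37.8 40.5] 370
(-35, -10) -4 [35.5 37.3 38.7] 90
(10, 35) -46 [46.  87.  89.8] 514
(10, 35) -40 [ 44.9 117.4 119.9] 654
(10, 35) -34 [43.9 46.1 48.5] 283
(10, 35) -28 [43.4 45.8 48.6] 538
(10, 35) -22 [43.2 45.7 48.3] 528
(10, 35) -16 [43.2 46.1 54.7] 585
(10, 35) -10 [43.8 46.1 48.4] 274
(35, 65) -46 [88.  92.4 95.5] 737
(35, 65) -40 [76.3 91.5 95.6] 403
(35, 65) -34 [47.9 74.8 95.6] 809
(35, 65) -28 [47.9 52.1 95.2] 1089
(35, 65) -22 [47.9 52.  95.1] 1063
(35, 65) -16 [48.  51.6 94. ] 885
(35, 65) -10 [48.  51.8 83.3] 364
(35, 65) -4 [52.3 94.3 95.7] 110
(35, 65) 2 [84.  93.7 95.7] 217
(35, 65) 8 [77.2 90.4 95.3] 259
(35, 65) 14 [74.9 82.9 91. ] 131
(35, 65) 20 [74.7 78.5 83.5] 59
```

The medium box went in askew: its near end dropped (floor 34 mm) and its far end is still on the nose (floor 52 mm). I push the high end.

Call:
step_arm:
  xyz:
    - [0,0,-0.1]
    - [0,0,-0.2]
    - [0,-0.1,-0.2]
    - [0,-0.2,-0.2]
    - [0,-0.2,-0.1]
    - [0,-0.2,-0.01]
    - [0,-0.2,0.0]
    - [0,-0.2,0.01]
  yaw: [0,0,0,0,0,0,0,0]
  claw: [1,1,1,1,1,1,1,1]

```text
time_s: 12.98
tcp_pos: [0.5336, 0.3325, 0.0552]
eef_rot: [179.9, -0.1, -77.9]
contact_force: [-0.7, 0.2, 0.8]
gripper_width: 0.0004
gripper_force: 0.0
```

Call:
step_arm:
  xyz:
    - [0,0,0.01]
    - [0,0,0.015]
    - [0,0,0.02]
    - [0,0,0.02]
  yaw: [0,0,0,0]
  claw: [1,1,1,1]

```text
time_s: 13.32
tcp_pos: [0.5342, 0.3335, 0.0526]
eef_rot: [-180.0, 0.0, -77.9]
contact_force: [-0.0, 0.4, 0.1]
gripper_width: 0.0005
gripper_force: 0.0
```

```bash
cat > prof.py <<'E'
from h import *
import sys
p,d,X=cap('wrist');c=np.array([.4942,.3253])
e,z=edges(X,c,12,.0,.2,(-95,95),(-70,70))
print(T_tool()[:3,3].round(4))
lo,hi=(float(v) for v in sys.argv[1:3]) if len(sys.argv)>2 else (-32,-20)
for a in range(-90,90,12):
    k=(e[:,0]>a)&(e[:,0]<a+12)&(e[:,1]>lo)&(e[:,1]<hi)
    r=(e[:,0]>a)&(e[:,0]<a+12)&(e[:,1]>-49)&(e[:,1]<-44)
    f=lambda k:np.percentile(z[k]*1e3,[5,50,95]).round(1) if k.sum()>5 else None
    print(a,'floor',f(k),'rim',f(r))
E
python3 prof.py
```

```text
[0.5342 0.3334 0.0526]
-90 floor None rim None
-78 floor [46.9 51.5 56.6] rim [45.2 50.7 52.2]
-66 floor [ 9.9 28.9 51. ] rim [50.4 51.5 52.6]
-54 floor [ 9.6 10.5 11.5] rim [50.4 51.4 52.5]
-42 floor [ 9.5 10.5 11.7] rim [50.4 51.5 52.5]
-30 floor [ 10. 121. 123.] rim [32.1 51.  52.2]
-18 floor [ 10.5 122.7 145.4] rim [28.3 45.3 51.7]
-6 floor [ 10.6 139.5 146.2] rim [28.5 44.5 51.7]
6 floor [ 10.8 131.8 145.9] rim [28.8 44.9 51.9]
18 floor [ 10.6 131.8 145.9] rim [30.7 51.1 52.3]
30 floor [ 10.6 132.3 145.9] rim [50.5 51.5 52.5]
42 floor [ 10.7 131.6 145.9] rim [50.3 51.4 52.4]
54 floor [ 10.6 131.7 145.8] rim [50.4 51.3 52.4]
66 floor [ 33.  131.8 145.9] rim [50.3 51.5 59.5]
78 floor [ 60.5 133.7 146. ] rim [59.4 60.4 61.4]
```

The medium box is home: its rim is level at 51 mm and its floor at 10 mm. I give one confirming centre press.

Call:
step_arm:
  xyz:
    - [0,0.1,0]
    - [0,0.2,0]
    - [0,0.2,0.06]
    - [0,0.2,0.12]
    - [0,0.2,0.14]
    - [0,0.2,0.145]
    - [0,0.2,0.148]
    - [0,0.2,0.148]
  yaw: [0,0,0,0,0,0,0,0]
  claw: [1,1,1,1,1,1,1,1]

```text
time_s: 14.03
tcp_pos: [0.4943, 0.3246, 0.0243]
eef_rot: [180.0, -0.0, -77.9]
contact_force: [-9.8, -2.6, 18.0]
gripper_width: 0.0003
gripper_force: 8.9
```

Call:
step_arm:
  xyz:
    - [0,0,0.008]
    - [0,0,0.015]
    - [0,0,0.015]
  yaw: [0,0,0]
  claw: [1,1,1]

```text
time_s: 14.28
tcp_pos: [0.4943, 0.3246, 0.0241]
eef_rot: [-180.0, -0.0, -77.8]
contact_force: [-18.5, -7.1, 44.5]
gripper_width: 0.0003
gripper_force: 22.4
```

Call:
step_arm:
  xyz:
    - [0,0,-0.1]
    - [0,0,-0.25]
    - [0,0,-0.45]
    - [0,0,-0.65]
    - [0.05,0,-0.85]
    - [0.15,0,-1]
    - [0.15,0,-1]
    - [0.15,0,-1]
  yaw: [0,0,0,0,0,0,0,0]
  claw: [1,1,1,0.1,0.1,0.1,0.1,0.1]

```text
time_s: 14.95
tcp_pos: [0.5022, 0.2955, 0.2225]
eef_rot: [-179.7, 0.2, -78.0]
contact_force: [0.2, 0.1, -0.8]
gripper_width: 0.0283
gripper_force: 0.0
```

```bash
python3 - <<'E'
from h import *
p,d,X=cap('wrist')
for h,r in((.06,.12),(.0512,.095)):
    m=(np.hypot(X[...,0]-.4942,X[...,1]-.3253)<r)&(np.abs(X[...,2]-h)<.003)
    q=X[m][:,:2];print(h,m.sum(),cv2.minAreaRect((q*1000).astype(np.float32)))
    e=q-[.4942,.3253];t=np.radians(12);e=np.stack([np.cos(t)*e[:,0]+np.sin(t)*e[:,1],-np.sin(t)*e[:,0]+np.cos(t)*e[:,1]],1)*1e3
    print(np.percentile(e,[.5,99.5],axis=0).round(1).tolist())
    for ax,sg in((0,1),(0,-1),(1,1),(1,-1)):
        k=(e[:,ax]*sg>((78,53) if h>.055 else (68,42))[ax])&(np.abs(e[:,1-ax])<(40,65)[ax])
        f=np.polyfit(e[k,1-ax],e[k,ax],1);print('  edge',ax,sg,'mean',e[k,ax].mean().round(1),'slope',np.degrees(f[0]).round(2),k.sum(),'z',X[m][k][:,2].mean().round(4))
u=np.array([np.cos(np.radians(-12.74)),np.sin(np.radians(-12.74))]);n=np.array([-u[1],u[0]]);c=np.array([.4642,-.3004])
print('small long wall pinches',c+.036*n,c-.036*n,'short',c-.061*u,c+.061*u)
go(.46,.13,.22,-102.74)
E
```

```text
0.06 3084 ((494.3945007324219, 324.5579528808594), (170.08056640625, 121.95868682861328), 12.142842292785645)
[[-84.4, -60.1], [84.4, 59.8]]
  edge 0 1 mean 80.9 slope -0.32 268 z 0.0602
  edge 0 -1 mean -80.9 slope 0.29 262 z 0.0603
  edge 1 1 mean 56.4 slope 0.17 313 z 0.0605
  edge 1 -1 mean -56.9 slope 0.14 1081 z 0.0602
0.0512 2732 ((495.40576171875, 320.3121643066406), (168.77243041992188, 116.15471649169922), 12.167167663574219)
[[-77.6, -63.3], [77.8, 52.4]]
  edge 0 1 mean 72.7 slope 0.09 554 z 0.0513
  edge 0 -1 mean -71.6 slope -0.65 398 z 0.0515
  edge 1 1 mean 48.4 slope 0.64 262 z 0.0513
  edge 1 -1 mean -47.5 slope 0.41 894 z 0.0514
small long wall pinches [ 0.47213898 -0.26528629] [ 0.45626102 -0.33551371] short [ 0.40470177 -0.28694784] [ 0.52369823 -0.31385216]
shift [7.649e-01 3.748e-01 7.000e-04] yaw 0.0689 | at [0.5014 0.2953 0.2205] [-1.7991e+02  9.0000e-02 -7.7950e+01] t 15.0
```

Call:
step_arm:
  xyz:
    - [0.9,0.37,0]
    - [0.9,0.37,0]
    - [0.9,0.37,0]
    - [0.9,0.37,0]
    - [0.9,0.37,0]
    - [0.9,0.37,0]
    - [0.9,0.37,0]
  yaw: [0.069,0.069,0.069,0.069,0.069,0.069,0.069]
  claw: [0.1,0.1,0.1,0.1,0.1,0.1,0.1]

```text
time_s: 15.58
tcp_pos: [0.4659, 0.1026, 0.2186]
eef_rot: [179.9, -0.1, -102.8]
contact_force: [-0.1, 0.5, 0.4]
gripper_width: 0.0393
gripper_force: 0.0
```

```bash
python3 - <<'E'
from h import *
go(.43,-.09,.2,-102.74)
E
```

```text
shift [ 0.9788 -0.0392  0.0939] yaw -0.0003 | at [0.4659 0.1026 0.2186] [ 1.7993e+02 -6.0000e-02 -1.0284e+02] t 15.58
```

Call:
step_arm:
  xyz:
    - [0.98,-0.04,0.1]
    - [0.98,-0.04,0.1]
    - [0.98,-0.04,0.1]
    - [0.98,-0.04,0.1]
    - [0.98,-0.04,0.1]
    - [0.98,-0.04,0.1]
  yaw: [0,0,0,0,0,0]
  claw: [0.1,0.1,0.1,0.1,0.1,0.1]

```text
time_s: 16.08
tcp_pos: [0.4295, -0.0919, 0.1978]
eef_rot: [179.8, -0.1, -102.9]
contact_force: [0.3, 0.1, -0.0]
gripper_width: 0.039
gripper_force: 0.0
```

```bash
python3 - <<'E'
from h import *
go(.4047,-.2869,.1,-102.74)
E
```

```text
shift [ 0.9776 -0.0978  0.4902] yaw -0.0004 | at [ 0.4295 -0.0919  0.1978] [ 1.7981e+02 -9.0000e-02 -1.0288e+02] t 16.08
```

Call:
step_arm:
  xyz:
    - [0.975,-0.098,0.49]
    - [0.975,-0.098,0.49]
    - [0.975,-0.098,0.49]
    - [0.975,-0.098,0.49]
    - [0.975,-0.098,0.49]
    - [0.975,-0.098,0.49]
    - [0.975,-0.098,0.49]
    - [0.975,-0.098,0.49]
  yaw: [0,0,0,0,0,0,0,0]
  claw: [0.1,0.1,0.1,0.1,0.1,0.1,0.1,0.1]

```text
time_s: 16.75
tcp_pos: [0.4074, -0.2834, 0.1002]
eef_rot: [179.9, 0.0, -102.8]
contact_force: [0.0, -0.6, -0.1]
gripper_width: 0.0398
gripper_force: 0.0
```

```bash
python3 - <<'E'
from h import *
go(.4047,-.2869,.032,-102.74)
E
```

```text
shift [0.0202 0.0082 0.3412] yaw -0.0002 | at [ 0.4074 -0.2834  0.1002] [ 179.85    0.   -102.8 ] t 16.75
```

Call:
step_arm:
  xyz:
    - [0.018,0.008,0.1]
    - [0.018,0.008,0.2]
    - [0.018,0.008,0.29]
    - [0.018,0.008,0.34]
    - [0.018,0.008,0.34]
    - [0.018,0.008,0.34]
  yaw: [0,0,0,0,0,0]
  claw: [0.1,0.1,0.1,0.1,0.1,0.1]

```text
time_s: 17.25
tcp_pos: [0.4058, -0.2856, 0.0337]
eef_rot: [180.0, -0.0, -102.6]
contact_force: [-0.6, -0.5, 0.2]
gripper_width: 0.0395
gripper_force: 0.0
```

Call:
step_arm:
  xyz:
    - [0,0,0]
    - [0,0,0]
    - [0,0,0]
    - [0,0,0]
    - [0,0,0]
    - [0,0,0]
    - [0,0,0]
    - [0,0,0]
    - [0,0,0]
  yaw: [0,0,0,0,0,0,0,0,0]
  claw: [1,1,1,1,1,1,1,1,1]
  grip_force: 40

```text
time_s: 18.0
tcp_pos: [0.4053, -0.2868, 0.0338]
eef_rot: [-180.0, -0.0, -102.7]
contact_force: [-1.1, 1.7, 6.1]
gripper_width: 0.0079
gripper_force: 40.0
```

Call:
step_arm:
  xyz:
    - [0,0,-0.1]
    - [0,0,-0.2]
    - [0,0,-0.35]
    - [0,0,-0.5]
    - [0,0,-0.65]
    - [0,0,-0.65]
    - [0,0,-0.65]
  yaw: [0,0,0,0,0,0,0]
  claw: [1,1,1,1,1,1,1]

```text
time_s: 18.58
tcp_pos: [0.4056, -0.2869, 0.1647]
eef_rot: [-179.8, 0.0, -102.8]
contact_force: [-1.2, 0.9, -2.0]
gripper_width: 0.0074
gripper_force: 40.0
```

```bash
python3 - <<'E'
from h import *
s=status.get_state();print(s['gripper_width'],s['gripper_force'],s['contact_force'])
u=np.array([np.cos(np.radians(12.1)),np.sin(np.radians(12.1))]);g=np.array([.4942,.3252])-.061*u;print(g)
go(.42,-.10,.17,-90)
E
```

```text
0.007353718941621678 40.01353740692139 [-1.17634223  0.90094879 -2.04166567]
[0.43455522 0.31241327]
shift [-0.9272  0.1359 -0.0266] yaw -0.0354 | at [ 0.4056 -0.2869  0.1647] [-1.7981e+02  1.0000e-02 -1.0275e+02] t 18.58
```

Call:
step_arm:
  xyz:
    - [-0.1,0.02,0]
    - [-0.25,0.04,0]
    - [-0.42,0.06,0]
    - [-0.6,0.09,0]
    - [-0.78,0.12,0]
    - [-0.93,0.136,0]
    - [-0.93,0.136,0]
  yaw: [-0.005,-0.01,-0.02,-0.03,-0.035,-0.035,-0.035]
  claw: [1,1,1,1,1,1,1]

```text
time_s: 19.17
tcp_pos: [0.419, -0.0958, 0.1622]
eef_rot: [179.9, 0.0, -89.9]
contact_force: [-0.0, -0.5, -1.1]
gripper_width: 0.0075
gripper_force: 40.0
```

```bash
python3 - <<'E'
from h import *
go(.43,.09,.17,-77.9)
E
```

```text
shift [-0.9289 -0.0557 -0.0385] yaw -0.0335 | at [ 0.419  -0.0958  0.1622] [ 1.7992e+02  3.0000e-02 -8.9950e+01] t 19.17
```

Call:
step_arm:
  xyz:
    - [-0.15,-0.01,0]
    - [-0.33,-0.02,0]
    - [-0.52,-0.03,0]
    - [-0.7,-0.04,0]
    - [-0.85,-0.05,0]
    - [-0.93,-0.056,0]
    - [-0.93,-0.056,0]
  yaw: [-0.005,-0.015,-0.025,-0.0335,-0.0335,-0.0335,-0.0335]
  claw: [1,1,1,1,1,1,1]

```text
time_s: 19.75
tcp_pos: [0.4309, 0.0889, 0.1621]
eef_rot: [179.9, -0.0, -77.9]
contact_force: [0.2, -0.4, -0.5]
gripper_width: 0.0079
gripper_force: 40.0
```

```bash
python3 - <<'E'
from h import *
go(.4358,.3115,.165,-77.9)
E
```

```text
shift [-1.0832 -0.2568 -0.0157] yaw -0.0001 | at [0.4309 0.0889 0.1621] [ 1.799e+02 -3.000e-02 -7.793e+01] t 19.75
```

Call:
step_arm:
  xyz:
    - [-0.15,-0.03,0]
    - [-0.33,-0.07,0]
    - [-0.52,-0.11,0]
    - [-0.7,-0.16,0]
    - [-0.85,-0.2,0]
    - [-0.98,-0.24,0]
    - [-1,-0.257,0]
  yaw: [0,0,0,0,0,0,0]
  claw: [1,1,1,1,1,1,1]

```text
time_s: 20.33
tcp_pos: [0.4401, 0.2957, 0.1617]
eef_rot: [179.9, -0.1, -78.0]
contact_force: [0.3, -0.1, -1.1]
gripper_width: 0.0074
gripper_force: 40.0
```

Call:
step_arm:
  xyz:
    - [-0.04,0,0]
    - [-0.08,0,0]
    - [-0.08,0,0]
    - [-0.08,0,0]
    - [-0.08,0,0]
  yaw: [0,0,0,0,0]
  claw: [1,1,1,1,1]

```text
time_s: 20.75
tcp_pos: [0.4366, 0.3078, 0.1633]
eef_rot: [180.0, -0.0, -78.1]
contact_force: [0.0, -0.8, -2.0]
gripper_width: 0.0076
gripper_force: 40.0
```

```bash
cat > e2.py <<'E'
from h import *
p,d,X=cap('wrist');c=np.array([.4942,.3252]);z0=T_tool()[2,3]
go(.4358,.3115,.08,-77.9);zr=z0-.0015
e,z=edges(X,c,12.1,zr-.01,zr+.006,(-80,70),(-55,-30));print(len(e));line(e,z,0,-55,55,8)
e,z=edges(X,c,12.1,zr-.005,zr+.006,(-80,-50),(-55,-10));line(e,z,1,-35,-15,4)
e,z=edges(X,c,12.1,.0565,.064,(-90,90),(-75,-52));line(e,z,0,-75,75)
cv2.imwrite('pics/e2.png',p)
E
python3 e2.py
```

```text
shift [-1.890e-02  4.000e-04  4.171e-01] yaw -0.0006 | at [0.4367 0.3078 0.1634] [179.99   0.   -78.12] t 20.8
5952
edge at 0: -44.8 mm, slope -0.12 deg; z 160.3 slope -0.40 deg [-44.7 -44.8 -44.8 -44.8 -44.9 -44.8 -44.9 -44.9]
edge at 0: -88.7 mm, slope -46.44 deg; z 162.1 slope 0.46 deg [-65.  -65.  -65.1 -78.5]
edge at 0: -59.6 mm, slope 0.01 deg; z 60.3 slope 0.02 deg [-59.8 -59.6 -59.6 -59.6 -59.6 -59.6 -59.7 -59.7]
```

Call:
step_arm:
  xyz:
    - [-0.024,0,0.08]
    - [-0.024,0,0.16]
    - [-0.024,0,0.22]
    - [-0.024,0,0.27]
    - [-0.024,0,0.3]
    - [-0.024,0,0.3]
    - [-0.024,0,0.3]
  yaw: [0,0,0,0,0,0,0]
  claw: [1,1,1,1,1,1,1]

```text
time_s: 21.38
tcp_pos: [0.436, 0.3132, 0.1036]
eef_rot: [-180.0, -0.0, -78.1]
contact_force: [0.4, 0.2, -0.8]
gripper_width: 0.008
gripper_force: 40.0
```

```bash
cat >> e2.py <<'E'
# medium rim top outer/inner near -y wall
e,z=edges(X,c,12.1,.047,.0555,(-60,60),(-52,-36));print(np.percentile(e[:,1],[1,99]) if len(e) else 0,len(e))
E
python3 e2.py
```

```text
shift [0.0097 0.0037 0.1198] yaw -0.0005 | at [0.4361 0.3135 0.104 ] [-1.7996e+02  2.0000e-02 -7.8070e+01] t 21.43
5456
edge at 0: -39.3 mm, slope -0.08 deg; z 100.6 slope -0.35 deg [-39.3 -39.3 -39.3 -39.3 -39.4 -39.4 -39.3 -39.4]
edge at 0: -64.6 mm, slope -0.37 deg; z 102.1 slope -0.12 deg [-64.4 -64.4 -64.5 -64.5]
edge at 0: -59.8 mm, slope -0.03 deg; z 60.2 slope -0.01 deg [-59.9 -59.7 -59.7 -59.7 -59.7 -59.8 -59.8 -59.8]
[-50.444625   -39.94031876] 2160
```

Call:
step_arm:
  xyz:
    - [0.005,0,0.05]
    - [0.005,0,0.09]
    - [0.005,0,0.11]
    - [0.005,0,0.11]
    - [0.005,0,0.11]
  yaw: [0,0,0,0,0]
  claw: [1,1,1,1,1]

```text
time_s: 21.85
tcp_pos: [0.4358, 0.3121, 0.081]
eef_rot: [180.0, -0.0, -78.1]
contact_force: [0.6, 0.4, -1.5]
gripper_width: 0.0078
gripper_force: 40.0
```

```bash
python3 e2.py
```

```text
shift [0.0037 0.0012 0.0061] yaw -0.0005 | at [0.4359 0.3123 0.0812] [ 1.7998e+02 -2.0000e-02 -7.8070e+01] t 21.9
5528
edge at 0: -40.4 mm, slope -0.07 deg; z 78.0 slope -0.40 deg [-40.3 -40.3 -40.3 -40.3 -40.4 -40.4 -40.4 -40.4]
edge at 0: -65.0 mm, slope -0.32 deg; z 79.6 slope 0.01 deg [-64.8 -64.8 -64.9 -64.9]
edge at 0: -59.9 mm, slope -0.04 deg; z 60.2 slope -0.08 deg [-59.8 -59.9 -59.8 -59.9 -59.9 -59.9 -59.9 -59.9]
[-50.28963252 -39.76583047] 3021
```

Call:
step_arm:
  xyz:
    - [0,0,0.01]
    - [0,0,0.02]
    - [0,0,0.025]
    - [0,0,0.025]
  yaw: [0,0,0,0]
  claw: [1,1,1,1]

```text
time_s: 22.23
tcp_pos: [0.436, 0.3122, 0.0763]
eef_rot: [180.0, -0.0, -78.1]
contact_force: [-0.0, -0.2, -0.3]
gripper_width: 0.0075
gripper_force: 40.0
```

```bash
python3 e2.py; python3 -c "
from h import *
print(status.get_state()['contact_force'])"
```

```text
shift [ 0.0034  0.0015 -0.0181] yaw -0.0005 | at [0.436  0.3122 0.0764] [ 1.800e+02 -1.000e-02 -7.808e+01] t 22.28
5675
edge at 0: -40.5 mm, slope -0.24 deg; z 73.6 slope -0.10 deg [-40.2 -40.3 -40.4 -40.4 -40.5 -40.5 -40.6 -40.7]
edge at 0: -64.1 mm, slope 1.88 deg; z 75.0 slope 0.18 deg [-65.1 -65.1 -64.7 -64.7]
edge at 0: -59.9 mm, slope 0.00 deg; z 60.2 slope -0.03 deg [-59.9 -59.8 -59.9 -59.9 -59.9 -59.8 -59.9 -59.9]
[-50.29256109 -39.8229616 ] 3436
[ 0.5137517  -0.69860691 -0.26869137]
```

Call:
step_arm:
  xyz:
    - [0,0,0]
    - [0,0,0]
    - [0,0,0]
    - [0,0,0]
    - [0,0,-0.1]
    - [0,0,-0.2]
    - [0,0,-0.3]
    - [0,-0.1,-0.3]
    - [0,-0.2,-0.3]
    - [0,-0.298,-0.3]
    - [0,-0.298,-0.3]
    - [0,-0.298,-0.3]
    - [0,-0.298,-0.3]
  yaw: [0,0,0,0,0,0,0,0,0,0,0,0,0]
  claw: [0.4,0.4,0.4,0.4,0.4,0.4,0.4,1,1,1,1,1,1]

```text
time_s: 23.37
tcp_pos: [0.4938, 0.3243, 0.136]
eef_rot: [180.0, -0.0, -78.1]
contact_force: [-0.9, 0.4, 0.4]
gripper_width: 0.0006
gripper_force: 0.0
```

```bash
cat > f.py <<'E'
from h import *
p,d,X=cap('wrist');c=np.array([.4942,.3252]);go(.4942,.3252,.063,-77.9)
e,z=edges(X,c,12.1,.0,.2,(-95,95),(-70,70))
f=lambda k:np.percentile(z[k]*1e3,[5,50,95]).round(1) if k.sum()>5 else None
for a in range(-78,78,12):
    k=(e[:,0]>a)&(e[:,0]<a+12)
    print(a,*[(n,f(k&(e[:,1]>lo)&(e[:,1]<hi))) for n,lo,hi in(('floor',-28,-16),('rimS',-39,-34),('rimM',-49,-44))])
cv2.imwrite('pics/f.png',p)
E
python3 f.py
```

```text
shift [-0.0038 -0.0038  0.3658] yaw -0.0005 | at [0.4937 0.3243 0.1362] [ 1.7996e+02 -2.0000e-02 -7.8080e+01] t 23.42
-78 ('floor', array([40. , 51.5, 60.2])) ('rimS', array([41.6, 51.7, 60.2])) ('rimM', array([38.2, 51.4, 60.3]))
-66 ('floor', array([47.6, 73.1, 75.4])) ('rimS', array([ 9.9, 74.5, 75.8])) ('rimM', array([50.1, 51.4, 52.6]))
-54 ('floor', array([46.8, 47.9, 49. ])) ('rimS', array([10.1, 74.6, 75.7])) ('rimM', array([50.5, 51.4, 52.3]))
-42 ('floor', array([46.7, 47.9, 48.9])) ('rimS', array([ 10.7, 194.1, 199.3])) ('rimM', array([50.4, 51.3, 52.4]))
-30 ('floor', array([46.8, 47.8, 48.9])) ('rimS', array([ 11. , 195.5, 199.6])) ('rimM', array([19.3, 51.2, 52.6]))
-18 ('floor', array([46.8, 47.8, 49. ])) ('rimS', array([ 74.2, 195.7, 199.5])) ('rimM', array([17. , 38.2, 51.3]))
-6 ('floor', array([46.7, 47.8, 48.7])) ('rimS', array([ 74.1, 193.6, 199.5])) ('rimM', array([17.1, 37.7, 51.6]))
6 ('floor', array([46.7, 47.9, 48.9])) ('rimS', array([ 74.2, 195.8, 199.6])) ('rimM', array([17. , 38.5, 51.7]))
18 ('floor', array([46.8, 47.8, 49. ])) ('rimS', array([ 11.6, 195.6, 199.6])) ('rimM', array([17.3, 50.7, 52.3]))
30 ('floor', array([46.8, 47.8, 48.9])) ('rimS', array([ 10.2,  75.1, 199. ])) ('rimM', array([50.4, 51.4, 52.3]))
42 ('floor', array([46.9, 47.8, 48.8])) ('rimS', array([ 9.9, 74.6, 75.6])) ('rimM', array([50.6, 51.6, 52.6]))
54 ('floor', array([47.8, 73.3, 75.7])) ('rimS', array([10.1, 74.6, 75.7])) ('rimM', array([50.5, 51.5, 52.5]))
66 ('floor', array([ 49.8,  51.8, 191.3])) ('rimS', array([14.2, 51.3, 60.2])) ('rimM', array([49.6, 51.6, 60. ]))
```

The small box rests level on the noses, with its floor at 47 mm. I press at the centre.

Call:
step_arm:
  xyz:
    - [-0.004,-0.003,0.15]
    - [-0.004,-0.003,0.28]
    - [-0.004,-0.003,0.35]
    - [-0.004,-0.003,0.37]
    - [-0.004,-0.003,0.38]
    - [-0.004,-0.003,0.385]
    - [-0.004,-0.003,0.39]
  yaw: [0,0,0,0,0,0,0]
  claw: [1,1,1,1,1,1,1]

```text
time_s: 24.0
tcp_pos: [0.495, 0.3261, 0.0597]
eef_rot: [-179.9, 0.0, -78.0]
contact_force: [-2.3, -1.8, 7.3]
gripper_width: 0.0006
gripper_force: 3.5
```

Call:
step_arm:
  xyz:
    - [0,0,0.005]
    - [0,0,0.01]
    - [0,0,0.015]
    - [0,0,0.02]
  yaw: [0,0,0,0]
  claw: [1,1,1,1]

```text
time_s: 24.33
tcp_pos: [0.4953, 0.3264, 0.0552]
eef_rot: [-179.9, 0.1, -78.1]
contact_force: [-0.9, 0.9, 4.5]
gripper_width: 0.0005
gripper_force: 2.1
```

```bash
python3 f.py
```

```text
shift [ 0.0043  0.0063 -0.0404] yaw -0.0004 | at [0.4953 0.3263 0.0549] [-1.7991e+02  7.0000e-02 -7.8060e+01] t 24.38
-78 ('floor', array([ 45.4,  52.1, 124.6])) ('rimS', array([45.1, 51.8, 60.5])) ('rimM', array([43.7, 51.6, 60.5]))
-66 ('floor', array([ 37.5,  63.6, 126.1])) ('rimS', array([59.3, 60.6, 61.7])) ('rimM', array([50.4, 51.4, 52.4]))
-54 ('floor', array([ 35.2, 141.9, 148.5])) ('rimS', array([59.4, 60.4, 61.4])) ('rimM', array([50.3, 51.5, 52.6]))
-42 ('floor', array([ 35.5, 141.6, 148.7])) ('rimS', array([ 60. , 123.1, 131.5])) ('rimM', array([50.4, 51.5, 52.5]))
-30 ('floor', array([ 35.8, 135.4, 148.4])) ('rimS', array([ 60.1, 124.8, 131.5])) ('rimM', array([37. , 51.2, 52.3]))
-18 ('floor', array([ 35.9, 135.5, 148.5])) ('rimS', array([ 60.9, 125.1, 131.5])) ('rimM', array([34.5, 50. , 51.9]))
-6 ('floor', array([ 35.9, 136.6, 148.6])) ('rimS', array([ 60.5, 122.9, 131.6])) ('rimM', array([34.7, 50.1, 51.7]))
6 ('floor', array([ 35.9, 135.5, 148.5])) ('rimS', array([ 61. , 125.3, 131.6])) ('rimM', array([34.8, 50. , 51.6]))
18 ('floor', array([ 36.1, 135.6, 148.6])) ('rimS', array([ 60.7, 124.9, 131.6])) ('rimM', array([32.7, 51.1, 52.3]))
30 ('floor', array([ 36.1, 140.6, 148.7])) ('rimS', array([ 60.7, 123.1, 131.6])) ('rimM', array([50.4, 51.4, 52.4]))
42 ('floor', array([ 36.1, 141.1, 148.7])) ('rimS', array([60.1, 61.2, 62.2])) ('rimM', array([50.2, 51.3, 52.4]))
54 ('floor', array([ 36.5,  64.4, 142.6])) ('rimS', array([59.9, 61.4, 62.3])) ('rimM', array([50.5, 51.3, 52.4]))
66 ('floor', array([ 50.6,  55.8, 125.5])) ('rimS', array([50.1, 52. , 60.3])) ('rimM', array([50.1, 51.7, 59.6]))
```

The small box's -y side dropped and its +y side is still high, so I push the +y side.

Call:
step_arm:
  xyz:
    - [0,0,-0.08]
    - [-0.05,0,-0.1]
    - [-0.09,0,-0.1]
    - [-0.09,0,-0.08]
    - [-0.09,0,-0.05]
    - [-0.09,0,-0.02]
    - [-0.09,0,0]
    - [-0.09,0,0.01]
    - [-0.09,0,0.02]
    - [-0.09,0,0.02]
  yaw: [0,0,0,0,0,0,0,0,0,0]
  claw: [1,1,1,1,1,1,1,1,1,1]

```text
time_s: 25.22
tcp_pos: [0.4907, 0.3428, 0.0496]
eef_rot: [179.9, -0.0, -78.1]
contact_force: [0.6, -0.3, 0.3]
gripper_width: 0.0003
gripper_force: 0.0
```

```bash
python3 f.py
```

```text
shift [ 0.0904  0.0021 -0.0651] yaw -0.0005 | at [0.4909 0.343  0.05  ] [ 1.7997e+02 -2.0000e-02 -7.8090e+01] t 25.27
-78 ('floor', array([45.5, 51.8, 60.3])) ('rimS', array([45.4, 51.7, 60.5])) ('rimM', array([ 6.4, 48.5, 60.1]))
-66 ('floor', array([35. , 59.4, 61.6])) ('rimS', array([35.1, 56.3, 61.4])) ('rimM', array([ 5.7, 50.3, 52.2]))
-54 ('floor', array([33.1, 34.1, 35. ])) ('rimS', array([38.6, 59.8, 61.5])) ('rimM', array([ 5.6, 50.4, 52.1]))
-42 ('floor', array([ 33.6, 116.5, 126. ])) ('rimS', array([38.7, 60. , 61.6])) ('rimM', array([ 5.2, 50.5, 52.4]))
-30 ('floor', array([ 33.9, 119.7, 126.1])) ('rimS', array([10.3, 59.6, 61.7])) ('rimM', array([ 5.3, 47. , 52.2]))
-18 ('floor', array([ 34.1, 119.6, 126.1])) ('rimS', array([45.2, 60.3, 62. ])) ('rimM', array([ 4.8, 17.6, 51.1]))
-6 ('floor', array([ 33.9, 115.9, 126. ])) ('rimS', array([46.4, 60.3, 62.1])) ('rimM', array([ 5. , 17.6, 51.2]))
6 ('floor', array([ 34.4, 119.9, 126.1])) ('rimS', array([46.1, 60.5, 62.2])) ('rimM', array([ 5.3, 17.5, 51. ]))
18 ('floor', array([ 34.5, 119.5, 126. ])) ('rimS', array([10.3, 60.4, 62.3])) ('rimM', array([ 5. , 39.9, 52.1]))
30 ('floor', array([ 34.2, 113.2, 125.7])) ('rimS', array([39.4, 60.7, 62.4])) ('rimM', array([ 5.2, 50.5, 52.2]))
42 ('floor', array([34. , 34.9, 36.1])) ('rimS', array([38.2, 60.9, 62.6])) ('rimM', array([ 5.4, 50.4, 52.2]))
54 ('floor', array([34.8, 58.6, 62.7])) ('rimS', array([39.9, 61.1, 62.6])) ('rimM', array([ 5.2, 50.6, 52.2]))
66 ('floor', array([50.3, 52. , 60.2])) ('rimS', array([35.7, 51.5, 60. ])) ('rimM', array([ 5.9, 50.4, 59.4]))
```

Call:
step_arm:
  xyz:
    - [0.04,0,-0.03]
    - [0.085,0,-0.03]
    - [0.085,0,0]
    - [0.085,0,0.015]
    - [0.085,0,0.03]
    - [0.085,0,0.045]
    - [0.085,0,0.06]
    - [0.085,0,0.06]
  yaw: [0,0,0,0,0,0,0,0]
  claw: [1,1,1,1,1,1,1,1]

```text
time_s: 25.93
tcp_pos: [0.4941, 0.3264, 0.0375]
eef_rot: [179.9, -0.0, -78.1]
contact_force: [-0.7, -0.2, -0.5]
gripper_width: 0.0003
gripper_force: 0.0
```

```bash
python3 f.py
```

```text
shift [ 0.0063  0.0017 -0.126 ] yaw -0.0005 | at [0.4943 0.3265 0.0378] [ 1.7996e+02 -3.0000e-02 -7.8070e+01] t 25.98
-78 ('floor', array([ 46.3,  52. , 107.4])) ('rimS', array([46.2, 51.8, 60.4])) ('rimM', array([37.3, 51.2, 60.5]))
-66 ('floor', array([ 30.2,  49.7, 123.5])) ('rimS', array([41.8, 47.8, 51.1])) ('rimM', array([40.9, 51. , 52.2]))
-54 ('floor', array([ 22.2, 125.1, 131. ])) ('rimS', array([45. , 48. , 49.1])) ('rimM', array([41.2, 50.8, 52.1]))
-42 ('floor', array([ 22.7, 124.4, 131.1])) ('rimS', array([ 47.2, 104. , 113.8])) ('rimM', array([41.2, 50.8, 52.3]))
-30 ('floor', array([112.7, 118.8, 130.9])) ('rimS', array([ 45.9, 105.9, 114. ])) ('rimM', array([39.5, 50.6, 52.1]))
-18 ('floor', array([112.5, 118.8, 130.9])) ('rimS', array([ 47.6, 106.2, 113.9])) ('rimM', array([39.7, 47.8, 51.4]))
-6 ('floor', array([ 98.1, 121.9, 131. ])) ('rimS', array([ 46.5, 102.6, 113.8])) ('rimM', array([39.8, 48. , 51.8]))
6 ('floor', array([112.4, 118.7, 130.9])) ('rimS', array([ 48.2, 106.4, 113.9])) ('rimM', array([39.3, 47.6, 51.2]))
18 ('floor', array([112.2, 118.6, 130.9])) ('rimS', array([ 44.7, 105.7, 113.8])) ('rimM', array([37.5, 50.2, 52.3]))
30 ('floor', array([ 23.8, 123.8, 131. ])) ('rimS', array([ 46.4, 100. , 113.5])) ('rimM', array([40.7, 50.7, 52.3]))
42 ('floor', array([ 23.6, 123.9, 130.9])) ('rimS', array([44.4, 49.3, 50.5])) ('rimM', array([41.1, 50.8, 52.1]))
54 ('floor', array([ 26.5,  51. , 123.9])) ('rimS', array([44.5, 49.4, 50.6])) ('rimM', array([40.5, 50.8, 52.2]))
66 ('floor', array([ 45.9,  51.7, 107.3])) ('rimS', array([40.9, 51.4, 59.9])) ('rimM', array([40.7, 51.2, 59.7]))
```

Call:
step_arm:
  xyz:
    - [0,0,0.01]
    - [0,0,0.02]
    - [0,0,0.03]
    - [0,0,0.04]
    - [0,0,0.045]
    - [0,0,0.047]
  yaw: [0,0,0,0,0,0]
  claw: [1,1,1,1,1,1]

```text
time_s: 26.48
tcp_pos: [0.4944, 0.3265, 0.0293]
eef_rot: [180.0, -0.0, -78.1]
contact_force: [-3.5, -1.6, 9.7]
gripper_width: -0.0
gripper_force: 4.9
```

```bash
python3 f.py
```

```text
shift [ 0.0064  0.0021 -0.1683] yaw -0.0005 | at [0.4943 0.3265 0.0293] [ 1.7999e+02 -1.0000e-02 -7.8060e+01] t 26.53
-78 ('floor', array([46.5, 52. , 99.1])) ('rimS', array([46.5, 51.9, 60.4])) ('rimM', array([38.3, 51.2, 60.4]))
-66 ('floor', array([ 23. ,  45.1, 114.7])) ('rimS', array([40.5, 43. , 51.2])) ('rimM', array([42.2, 50.9, 52.3]))
-54 ('floor', array([ 15.6, 116.7, 122.9])) ('rimS', array([41.6, 42.4, 43.5])) ('rimM', array([43. , 51. , 52.3]))
-42 ('floor', array([ 15.8, 116.2, 122.9])) ('rimS', array([ 42.1,  97.2, 105.5])) ('rimM', array([43.5, 50.9, 52.3]))
-30 ('floor', array([ 16. , 110.3, 122.8])) ('rimS', array([ 42.4,  98.8, 105.8])) ('rimM', array([42.3, 50.8, 52.3]))
-18 ('floor', array([ 16. , 110.2, 122.8])) ('rimS', array([ 46.1,  98.8, 105.7])) ('rimM', None)
-6 ('floor', array([ 15.9, 111.3, 122.8])) ('rimS', array([ 45.8,  96.8, 105.7])) ('rimM', None)
6 ('floor', array([ 16. , 110.3, 122.7])) ('rimS', array([ 47.7,  99.1, 105.8])) ('rimM', None)
18 ('floor', array([ 15.9, 110.2, 122.7])) ('rimS', array([ 42.4,  98.7, 105.7])) ('rimM', array([39.4, 50.5, 52.2]))
30 ('floor', array([ 15.7, 115.4, 122.9])) ('rimS', array([ 41.9,  95.8, 105.6])) ('rimM', array([43.4, 50.8, 52.2]))
42 ('floor', array([ 15.6, 115.6, 122.6])) ('rimS', array([41.4, 42.4, 43.5])) ('rimM', array([43.1, 51. , 52.2]))
54 ('floor', array([ 16.1,  43. , 115.8])) ('rimS', array([41.5, 42.3, 43.3])) ('rimM', array([43.1, 50.9, 52.3]))
66 ('floor', array([39.7, 51.4, 99.1])) ('rimS', array([41.5, 51.4, 59.9])) ('rimM', array([43.1, 51.3, 59.7]))
```

Almost home: the rim is at 42.4 mm and should read about 42.3 with the camera's bias. One slightly firmer press, then lift and view the set.

Call:
step_arm:
  xyz:
    - [0,0,0.005]
    - [0,0,0.009]
    - [0,0,0.009]
    - [0,0,0.009]
  yaw: [0,0,0,0]
  claw: [1,1,1,1]

```text
time_s: 26.87
tcp_pos: [0.4944, 0.3266, 0.0292]
eef_rot: [-180.0, 0.0, -78.0]
contact_force: [-7.6, -2.9, 20.9]
gripper_width: 0.0004
gripper_force: 10.4
```

Call:
step_arm:
  xyz:
    - [0,0,-0.1]
    - [0,0,-0.25]
    - [0,0,-0.45]
    - [0,0,-0.65]
    - [0.1,0,-0.85]
    - [0.35,0,-1]
    - [0.35,0,-1]
    - [0.35,0,-1]
    - [0.35,0,-1]
  yaw: [0,0,0,0,0,0,0,0,0]
  claw: [1,1,1,1,1,1,1,1,1]

```text
time_s: 27.62
tcp_pos: [0.5091, 0.2573, 0.2276]
eef_rot: [-179.9, 0.1, -78.2]
contact_force: [-0.0, 0.2, -1.1]
gripper_width: 0.0004
gripper_force: 0.0
```

```bash
python3 - <<'E'
from h import *
p,d,X=cap('wrist');c=np.array([.4942,.3252])
e,z=edges(X,c,12.1,-.01,.2,(-95,95),(-70,70))
f=lambda k:np.percentile(z[k]*1e3,[10,50,90]).round(1) if k.sum()>5 else None
for n,x0,x1,y0,y1 in(('Lrim+y',-60,60,54,58),('Lrim-y',-60,60,-58,-54),('M+y',25,65,44,48),('M-y',25,65,-48,-44),('M+x',69,73,-40,-24),('M-x',-73,-69,-40,-24),('S+y',-50,50,34,38),('S-y',-50,50,-38,-34),('S+x',59,63,-25,25),('S-x',-63,-59,-25,25),('S floor',-45,45,-25,25)):
    print(n,f((e[:,0]>x0)&(e[:,0]<x1)&(e[:,1]>y0)&(e[:,1]<y1)))
cv2.imwrite('pics/end.png',cv2.resize(p,(768,576)))
E
```

```text
Lrim+y None
Lrim-y [59.6 60.4 61.4]
M+y None
M-y [49.  50.9 52.2]
M+x [50.5 51.4 52.4]
M-x [50.5 51.3 52.3]
S+y [42.2 42.4 43.2]
S-y [41.6 42.8 46.9]
S+x [41.5 42.4 43.1]
S-x [41.8 42.5 43.3]
S floor [14.6 15.5 16.4]
```

View pics/end.png

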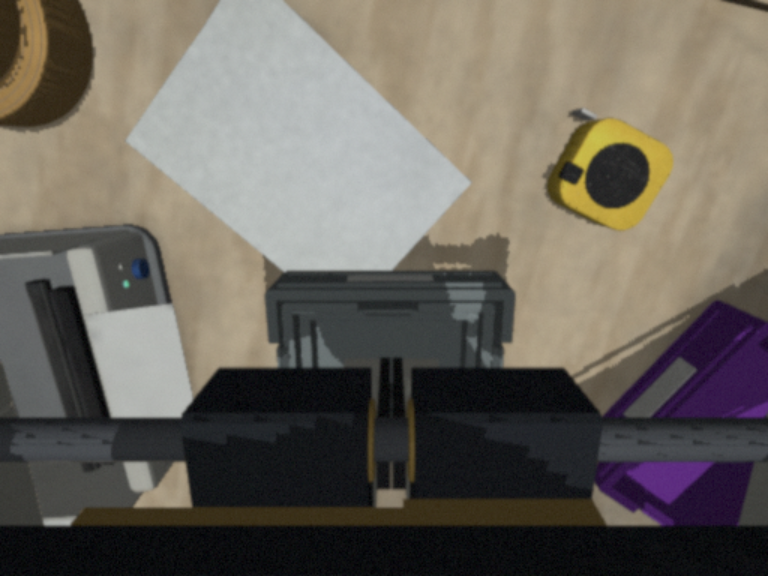

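The view shows the nested set at (390,320), all level, with the -y tab over the small box's rim at (390,305). The bystanders in view (tape measure, purple box) are unmoved. I hand in.

```bash
python3 -c "
from plant import job
print(job.close_job())"
```

```text
the job is handed in; nothing more can be done
None
```

The three grey boxes are nested, medium in large and then small in medium, and the set stands upright on the bench. Both inner boxes measured level and fully home (rims about 51 mm and 42 mm up). I handed the job in at about 28 s; the hand-in gave no verdict, and of the tabs themselves I saw only one, over the small box's rim.

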